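Cock and fire the sacristy's spring pin driver

ROBOT

A 6-joint arm with a two-finger parallel gripper is mounted at the origin on the work surface. World frame = base frame: x ahead of the robot, y to its left, z up, the work surface at z = 0. Lengths are in mm, angles in rad, forces in N, time in s.
With the tool pointing down it reaches from about 325 to 900 mm from the base axis. Payload 3.5 kg.
Tool frame: the origin (TCP) lies midway between the tips of the shut fingers; the grasp point (between the pads) lies 19 mm behind it (pinch_z is the distance from the TCP to the grasp point, in mm); z points along the fingers, y is the line along which they close (so a half turn about z gives the same grasp; the last joint's range is limited). The gripper opens to 85 mm and grips with 20 to 120 N. Pads are 22 mm wide; open, the fingers measure 114 mm over their backs; the gripper's body (76 mm by 85 mm) begins 54 mm behind the grasp point. The pads swing forward as they close: fully open they stand 13 mm farther back than shut.
Start: joints at [-0.103, 0.276, -0.026, 1.268, 0, 1.467], TCP at [624.997, -0.01, 231.313] pointing down, gripper open.
Joint ranges: [-3.12, 3.12], [-0.85, 1.88], [-1.08, 1.24], [-1.95, 2.15], [-1.57, 1.53], [-3.14, 3.14]. Speed limits (rad/s): [2.57, 2.57, 3.14, 3.14, 3.14, 3.14].

INTERFACE

Orientations are given as [roll, pitch, yaw] about the fixed x, y, z axes, in that order (R = Rz(yaw) Ry(pitch) Rx(roll)).
In Python, from cell import * gives the robot as it stands.
- The arm moves only by the tool drive_tool, never from a script. Its arguments are lists of equal length, an entry for each row: "jaw": the gripper's target within -1 to 1 (shut at 1, half-way at 0, fully open at -1); "delta_pos": the shift along the tool's x, y, z in mm, a list of three; "turn": the turn about the tool's z in degrees. In form: {"jaw": [jaw, ...], "delta_pos": [[x, y, z], ...], "turn": [turn, ...]}. A call has 1 to 5 rows; each row is the pose to reach, as a shift and turn from the pose commanded when the call began, along the tool's axes at that moment; what a row does not reach only later rows make up. A row lasts 1/12 s, in which the tool goes at most 41.7 mm and 7.16 degrees, less where a joint would pass 70% of its speed; a pose out of reach is approached as far as the arm can. A call with a gripper value outside its range is refused whole. The fingers move at their own pace and stop on an object; "squeeze" is the grip in N (left out, the last holds). Time passes only in rows, so rows that repeat a pose let the fingers close. It gives the time, the measured TCP pose, the force, the opening and the grip force at its end, in the units of the state.
- get_state(): the state, without advancing time (a new reading comes with each control period).
- get_image(name): name is "scene" or "side" or "wrist"; returns a dict with "img" (384x512x3 uint8, red, green, blue), "intrinsics" (3x3 intrinsics, pixels), "cam_to_world" (4x4, takes a point from camera to world coordinates); the wrist camera has in their place "mount" (4x4, takes a point from camera to tool coordinates, whose origin is the TCP and whose axes are the flange's). Camera axes: x right, y down, z forward; pixel columns grow to the right and rows downward; lengths in mm; the calibration is good to about 2 mm. A picture is of the moment at which its call begins: read the wrist's pose just before it. There is no depth.
- job_done(): hands the job in; it is judged then, once.
The state is a dict: "time": time; "qpos": joint angles; "dq": joint speeds; "joint_torque": joint torques, N m; "tcp_pos": TCP position; "tcp_rot": TCP orientation; "ft_force": force on the tool from outside, world axes, zero at the start; "wrist_torque": the same for the moment, N m; "gripper_width": opening from 0.0 (shut) to 1.0 (fully open); "grasp_force": force on a finger pad.
Only numpy, scipy, OpenCV 4.12 (cv2) and the standard library are available. Lean on these libraries where they do the work, as an engineer would, in place of code of your own. Each camera call takes 0.05 s, during which the arm holds its last target. There are 200 camera calls.

TASK

The retaining pin of the brass taper holder in the spring clip stands proud: set it fully home with one blow of the spring pin driver. Draw the red knob back until the sear catches and holds the striker by itself, feeling for the end buffer and pulling on it only gently, let go, then press the yellow trip paddle lightly to fire it, and leave the knob alone afterwards. Do not touch the taper holder, and leave the other things on the counter as they are.

Things in the scene. Friction and masses are not known exactly. Their poses are not given: they have to be found in the camera images.
- driver: bench pin driver, fixed: base plate 110 (x) x 240 (y -160 to +80) x 12 mm; closed green housing 56 mm wide, y -45 to +70, top at z 105. Origin on the counter, z up; +y is the way the striker is drawn. Striker axis: x = 0, z = 70 mm. At y = -148 a steel bracket, 127 mm high, whose spring clip grips the taper holder. Stands level; place and yaw vary.
- neck (a point): middle of the bare steel neck of the striker, on the striker axis, 92 mm to the +y side of the driver's origin at rest; moves with the striker. The neck is a round rod 15 mm across along the driver's y; at rest it is bare over 44 mm, from the housing, 22 mm before this point (-y), to the flat face of the red knob, 22 mm beyond it (+y).
- knob: red round knob, 40 mm across and 16 mm thick, on the end of the neck, together with the neck. Origin at point neck; the knob's near face is at its y = +22 mm, its far face at y = +38 mm.
- striker (a joint): draw in m: 0 at rest, + when drawn along the driver's +y. Its spring pulls back 260 N per m of draw (friction 0.6 N). A collar hidden in the housing sets the catch at an unknown draw of 26 to 52 mm; over the last 20 mm before it, pushing the sear aside adds up to 3 N. 2 mm past the catch is the buffer. Eased back when caught, the pull vanishes; let go uncaught, the striker flies forward.
- buffer: rubber end buffer inside the housing, not seen: 3 N per mm. It must not be loaded with more than 9 N.
- trip_top (a point): middle of the top of the yellow trip paddle, 36 x 36 mm and 6 mm thick, on top of the housing, 125 mm above the counter at rest, 38 mm to the -y side of the driver's origin. Pressed straight down it lets go of the sear after about 7 mm, at 2.5 to 5 N; its stop is at 10 mm; it springs back when released.
- paddle: the yellow trip paddle; origin at point trip_top. It must not be pressed with more than 25 N.
- trip (a joint): press of the trip paddle in m: 0 at rest, + when pressed straight down, about 0.007 when it lets the striker go, at most 0.010.
- pin (a joint): depth of the pin in m: 0 standing 8 mm proud, 0.008 fully home.
- pin_head (a point): middle of the head of the steel pin (9 mm across), on the striker axis at the driver's y = -75.5 mm at the start; it is driven towards -y.
- holder: brass taper holder held upright in the steel spring clip on the driver: 60 mm across at its drip pan, socket 34 mm across, top 96 mm above the counter, axis at the driver's y = -100.5 mm.
- chalice: silver-plated chalice, 172 mm high, 86 mm across; origin under its foot; a bystander.
- lavabo: small copper lavabo bowl, 130 mm across, 50 mm high; origin under it; a bystander.
- spoon: brass incense spoon, 150 mm long, lying flat; a bystander.
- votive_a: amber glass votive cup, 60 mm across, 65 mm high; origin under it; a bystander.
- votive_b: the other amber glass votive cup, of the same size; a bystander.
- follower: brass candle follower, 48 mm across, 32 mm high; origin under it; a bystander.

How it is judged (in metres and radians):
On the way, in this order (a step that is already met when the one before it is completed fails the run):
1. the striker is caught by its sear: drawn at least 22 mm, untouched, pin not yet struck (value of joint striker above 0.022 m and contact force between knob and anything else below 0.2 N and value of joint pin below 0.0015 m), for 0.3 s.
2. the trip paddle is pressed with the striker untouched (value of joint trip above 0.003 m and contact force between paddle and the fingers above 0.5 N and contact force between knob and anything else below 0.2 N).
3. the blow has driven the pin home (value of joint pin above 0.0065 m and value of joint striker below 0.012 m), for 0.1 s.
At the end, for the whole second after the job is handed in: the pin is home (at least 6.5 mm of its 8 mm), the striker rests forward (draw under 12 mm, not moving), and the trip paddle has sprung back (within 1.5 mm) (all of step 3 and velocity of joint striker between -0.02 and 0.02 m/s and value of joint trip below 0.0015 m); the robot touches nothing.
It fails at once if the end buffer is loaded with more than 9 N (contact force between buffer and anything else above 9 N).
It fails at once if the knob or neck is touched after the pin has been struck (pushed by hand, or a second blow) (value of joint pin above 0.002 m and contact force between knob and anything else above 0.5 N).
It fails at once if the trip paddle is pressed with more than 25 N (contact force between paddle and anything else above 25 N).
It fails at once if the robot touches the taper holder (contact force between holder and the arm above 1 N or contact force between holder and the fingers above 1 N).
It fails at once if a bystander is moved by more than 20 mm (distance of any of chalice, lavabo, spoon, votive_a, votive_b, follower from where it was at the start of the episode above 0.02 m).
It also fails if it takes over 72 s, if anything falls off the work surface, if the arm or the gripper's body presses on something with over 40 N, if the wrist force passes 120 N, or if a joint passes its speed limit or range.

## Working session

There is one attempt and no reset: what is moved stays moved. The work goes in short steps, Python scripts to look and compute and a tool call to move; the robot and the scene stay as the last step left them, time stands still between calls to the robot, and variables do not carry over. Pictures are saved under pics/ and viewed, at most 10 in all, crops included, and the job is handed in when it is done.

Besides the shell and the picture viewer there is one more tool, called after "Request:" in YAML: its name, and indented under it one key for each argument. drive_tool: Moves the arm, as the interface text tells. Its arguments: {"type":"object","properties":{"jaw":{"type":"array"},"delta_pos":{"type":"array"},"turn":{"type":"array"},"squeeze":{"type":"number"}},"required":["jaw","delta_pos","turn"]}

```bash
mkdir -p pics; ls; python3 - <<'E'
from cell import *
import cv2,numpy as np
s=get_state();print(s)
for n in ("scene","side"):
    d=get_image(n);cv2.imwrite(f"pics/{n}.png",d["img"][:,:,::-1]);print(n,d["intrinsics"],d["cam_to_world"])
    np.savez(f"{n}.npz",**d)
a=cv2.imread("pics/scene.png");b=cv2.imread("pics/side.png")
cv2.imwrite("pics/s1.png",cv2.resize(a,(800,600)))
cv2.imwrite("pics/s2.png",cv2.resize(b,(800,600)))
E
```

```text
pics
{'time': 0.0, 'qpos': array([-1.03438379e-01,  2.77139946e-01, -2.79141644e-02,  1.26798383e+00,
        1.08831389e-05,  1.46736035e+00]), 'dq': array([-0.00121447, -0.00112907, -0.0010316 , -0.0016848 , -0.00087815,
       -0.00094147]), 'joint_torque': array([-1.23772923e-03, -4.45513523e+01,  2.95201170e+01,  1.64704624e-02,
       -2.18722530e-04, -1.59438730e-05]), 'tcp_pos': array([6.24212624e+02, 5.09782448e-02, 2.30139699e+02]), 'tcp_rot': array([-3.13936414e+00, -2.42275170e-04,  1.57079364e+00]), 'ft_force': array([-0.19888644,  0.00822439, -0.388454  ]), 'wrist_torque': array([-0.02166473, -0.0267877 , -0.01788525]), 'grasp_force': 0.0, 'gripper_width': 0.9967039195003308}
scene [[377.10161953   0.         254.45632718]
 [  0.         377.10161953 188.00936094]
 [  0.           0.           1.        ]] [[ 5.86124566e-01  6.76215187e-01 -4.46308206e-01  1.03162005e+03]
 [ 8.10178948e-01 -4.94766736e-01  3.14350042e-01 -2.70015570e+02]
 [-8.25018179e-03 -5.45837795e-01 -8.37850247e-01  9.15752521e+02]
 [ 0.00000000e+00  0.00000000e+00  0.00000000e+00  1.00000000e+00]]
side [[416.39566089   0.         257.447357  ]
 [  0.         416.39566089 193.39238273]
 [  0.           0.           1.        ]] [[-9.70621095e-01 -1.49240724e-01  1.88737638e-01  3.29104068e+02]
 [-2.39884373e-01  5.39201172e-01 -8.07290272e-01  1.18780995e+03]
 [ 1.87130291e-02 -8.28848178e-01 -5.59160550e-01  9.14003235e+02]
 [ 0.00000000e+00  0.00000000e+00  0.00000000e+00  1.00000000e+00]]
```

View pics/s1.png

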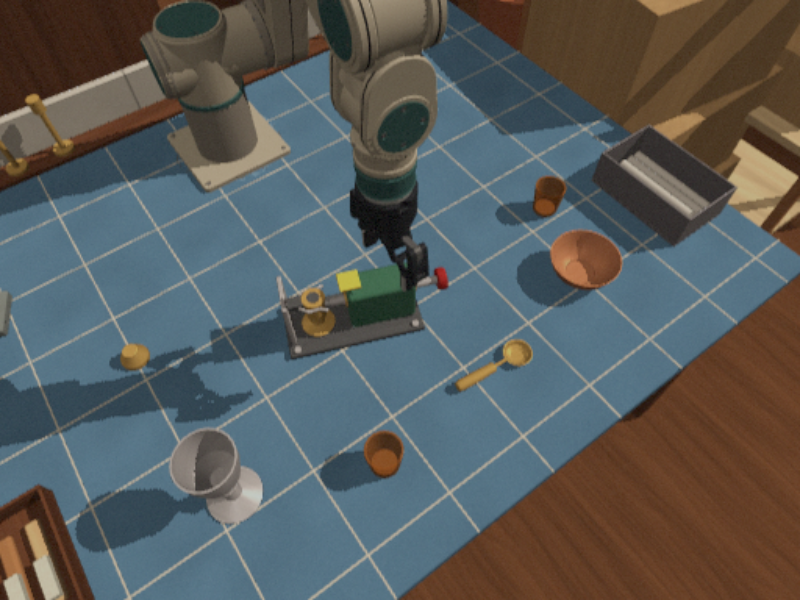

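View pics/s2.png

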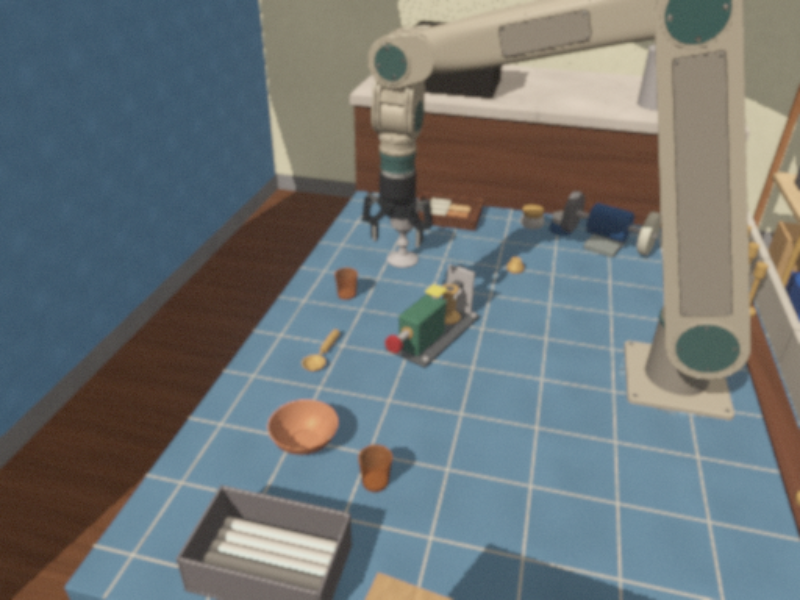

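```bash
python3 - <<'E'
import cv2,numpy as np
a=cv2.imread("pics/scene.png")[155:235,172:300];b=cv2.imread("pics/side.png")[164:239,236:316]
A=cv2.resize(a,None,fx=6,fy=6,interpolation=cv2.INTER_CUBIC)
B=cv2.resize(b,None,fx=7,fy=7,interpolation=cv2.INTER_CUBIC)
cv2.imwrite("pics/c1.png",A);cv2.imwrite("pics/c2.png",B)
E
```

```text
(no output)
```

View pics/c1.png

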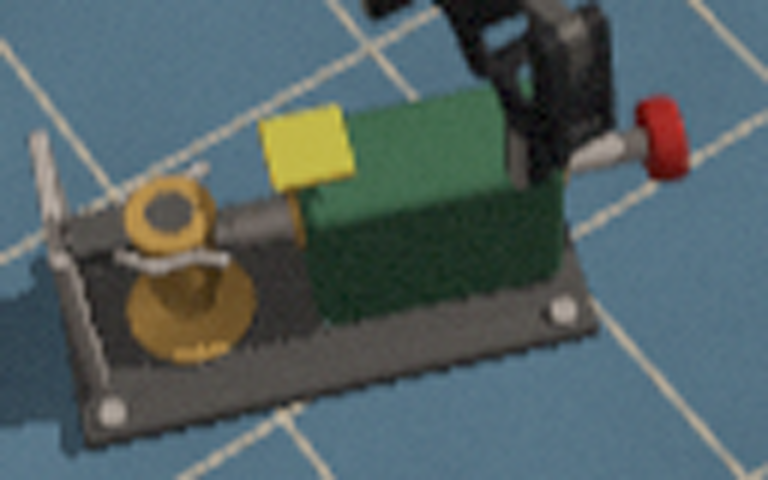

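View pics/c2.png

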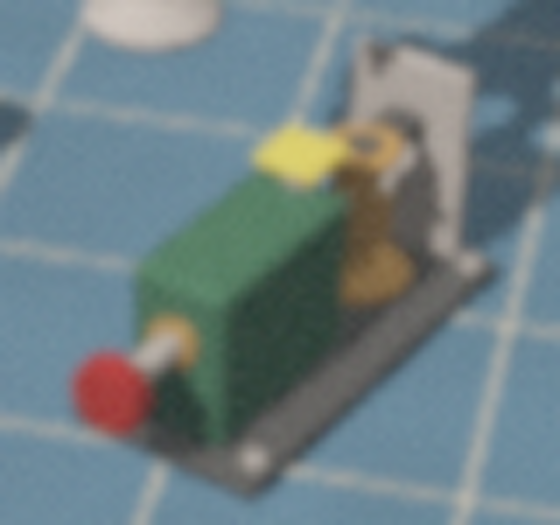

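```bash
cat > h.py <<'E'
import numpy as np
from scipy.optimize import least_squares
C={n:np.load(f"{n}.npz") for n in("scene","side")}
def proj(n,P):
    T=np.linalg.inv(C[n]["cam_to_world"]);p=C[n]["intrinsics"]@(T[:3,:3]@P+T[:3,3]);return p[:2]/p[2]
def W(v,P):
    c,s=np.cos(v[2]),np.sin(v[2]);return np.array([v[0]+c*P[0]-s*P[1],v[1]+s*P[0]+c*P[1],P[2]])
E
python3 - <<'E'
from h import *
o=[("scene",306,147,(0,-38,125)),("scene",672,138,(0,130,70)),("scene",92,447,(55,-160,0)),("scene",597,332,(55,80,0)),
("side",113,397,(0,130,70)),("side",300,152,(0,-38,125)),("side",250,495,(-55,80,0)),("side",492,272,(-55,-160,6))]
px=[np.array([u,v])/6+[172,155] if n=="scene" else np.array([u,v])/7+[236,164] for n,u,v,_ in o]
f=lambda v:np.concatenate([proj(n,W(v,P))-p for (n,_,_,P),p in zip(o,px)])
r=least_squares(f,[600,0,0.])
print(r.x,r.fun.reshape(-1,2).round(1))
for P in [(0,92,70),(0,-38,125),(0,130,70)]:print(W(r.x,P).round(1))
E
```

```text
[ 5.51656556e+02  1.33322704e+01 -3.68316806e-01] [[-0.7 -1.2]
 [ 0.1 -1.5]
 [-1.2  0.8]
 [-0.1 -0. ]
 [-2.2  0.4]
 [-0.6 -0.8]
 [-0.3  1.3]
 [-0.  -0.9]]
[584.8  99.2  70. ]
[538.  -22.1 125. ]
[598.5 134.6  70. ]
```

Request:
drive_tool:
  jaw: [0.4,0.4,0.4,0.4,0.4]
  delta_pos:
    - [30,-10,0]
    - [65,-25,0]
    - [99,-39,0]
    - [99,-39,0]
    - [99,-39,0]
  turn: [6,12,18,21.1,21.1]

```text
time: 0.52
tcp_pos: [584.7, 100.7, 230.8]
tcp_rot: [-3.141, 0.001, 1.205]
ft_force: [0.1, -1.0, -0.3]
gripper_width: 0.309
grasp_force: 0.0
```

```bash
cat >> h.py <<'E'
def look(name):
    from cell import get_state,get_image
    import cv2
    from scipy.spatial.transform import Rotation as R
    s=get_state();d=get_image("wrist");T=np.eye(4);T[:3,:3]=R.from_euler("xyz",s["tcp_rot"]).as_matrix();T[:3,3]=s["tcp_pos"]
    np.savez(f"{name}.npz",cam_to_world=T@d["mount"],intrinsics=d["intrinsics"])
    cv2.imwrite(f"pics/{name}.png",cv2.resize(d["img"][:,:,::-1],(768,576),interpolation=cv2.INTER_CUBIC))
    print(s["tcp_pos"],s["tcp_rot"],s["ft_force"],s["gripper_width"],(T@d["mount"]).round(2));return s
E
python3 - <<'E'
from h import *
look("w1")
E
```

```text
[584.72836061 100.67409854 230.81878596] [-3.14052335e+00  6.11111146e-04  1.20479069e+00] [ 0.12145151 -0.97650981 -0.25629945] 0.30932986643093113 [[ 9.3000e-01 -3.4000e-01 -1.0000e-01  6.0860e+02]
 [-3.6000e-01 -9.0000e-01 -2.5000e-01  1.6523e+02]
 [-0.0000e+00  2.7000e-01 -9.6000e-01  3.7374e+02]
 [ 0.0000e+00  0.0000e+00  0.0000e+00  1.0000e+00]]
```

View pics/w1.png

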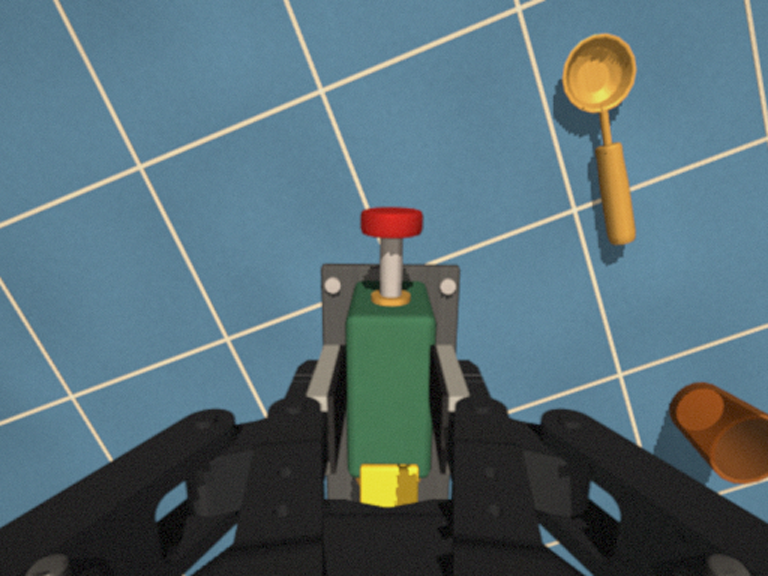

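```bash
python3 - <<'E'
from h import *
C["w"]=np.load("w1.npz")
# knob top edge: silhouettes at mid-thickness; base back corners; knob widest extents
o=[(361,223,(-20,122,70)),(423,223,(20,122,70)),(322,265,(-55,80,12)),(460,265,(55,80,12)),(360,466,(-18,-20,125)),(418,466,(18,-20,125))]
px=[np.array([u,v])/1.5 for u,v,_ in o]
f=lambda v:np.concatenate([proj("w",W(v,P))-p for (_,_,P),p in zip(o,px)])
r=least_squares(f,[551,13,-.368]);print(r.x,r.fun.reshape(-1,2).round(1))
for P in [(0,92,70),(0,-38,125)]:print(W(r.x,P).round(1))
E
```

```text
[ 5.52109801e+02  1.37900147e+01 -3.76790092e-01] [[-0.2 -1.4]
 [ 0.2 -0.9]
 [-1.3 -0.2]
 [ 0.7  0.9]
 [-0.2  0.8]
 [ 0.7  1.2]]
[586.   99.3  70. ]
[538.1 -21.5 125. ]
```

Request:
drive_tool:
  jaw: [0.4,0.4,0.4,0.4,0.4]
  delta_pos:
    - [-1,1.2,32]
    - [-1,1.2,64]
    - [-1,1.2,96]
    - [-1,1.2,126]
    - [-1,1.2,126]
  turn: [0,0,0,0,0]

```text
time: 0.98
tcp_pos: [581.5, 96.1, 98.4]
tcp_rot: [-3.13, 0.006, 1.202]
ft_force: [-1.9, 0.4, -1.1]
gripper_width: 0.301
grasp_force: 0.0
```

```bash
python3 - <<'E'
from h import *
look("w2")
E
```

```text
[581.49268596  96.05688719  98.41701412] [-3.13010751  0.00553386  1.20215696] [-1.9465887   0.44287313 -1.087923  ] 0.3007015808742694 [[ 9.3000e-01 -3.4000e-01 -1.1000e-01  6.0716e+02]
 [-3.6000e-01 -9.0000e-01 -2.5000e-01  1.6066e+02]
 [-1.0000e-02  2.7000e-01 -9.6000e-01  2.4100e+02]
 [ 0.0000e+00  0.0000e+00  0.0000e+00  1.0000e+00]]
```

View pics/w2.png

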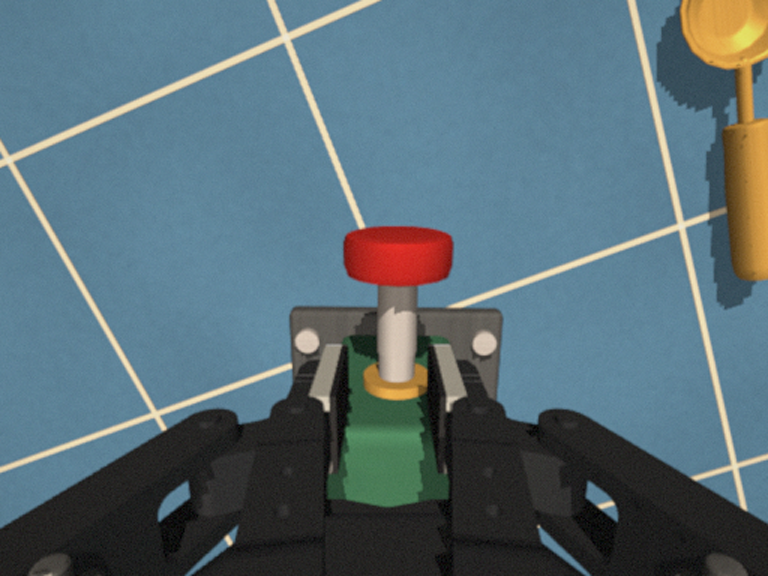

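Request:
drive_tool:
  jaw: [0.4,0.4]
  delta_pos:
    - [0,0,0]
    - [0,0,0]
  turn: [0,0]

```text
time: 1.2
tcp_pos: [588.9, 97.2, 107.6]
tcp_rot: [3.138, -0.002, 1.202]
ft_force: [-0.6, -0.8, 1.2]
gripper_width: 0.299
grasp_force: 0.0
```

Request:
drive_tool:
  jaw: [0.4,0.4,0.4,0.4,0.4]
  delta_pos:
    - [0,0,0]
    - [0,0,0]
    - [0,0,0]
    - [0,0,0]
    - [0,0,0]
  turn: [0,0,0,0,0]

```text
time: 1.62
tcp_pos: [587.0, 97.7, 105.9]
tcp_rot: [3.141, -0.0, 1.203]
ft_force: [0.1, -0.2, -0.2]
gripper_width: 0.298
grasp_force: 0.0
```

Request:
drive_tool:
  jaw: [0.4,0.4,0.4,0.4,0.4]
  delta_pos:
    - [0,0,0]
    - [0,0,0]
    - [0,0,0]
    - [0,0,0]
    - [0,0,0]
  turn: [0,0,0,0,0]

```text
time: 2.03
tcp_pos: [586.7, 97.6, 105.2]
tcp_rot: [-3.141, 0.0, 1.203]
ft_force: [-0.9, 0.9, 0.2]
gripper_width: 0.297
grasp_force: 0.0
```

Request:
drive_tool:
  jaw: [0.4,0.4,0.4,0.4,0.4]
  delta_pos:
    - [1,-0.8,8]
    - [1,-0.8,20]
    - [1,-0.8,32]
    - [1,-0.8,44]
    - [1,-0.8,52]
  turn: [0,0,0,0,0]

```text
time: 2.45
tcp_pos: [584.7, 98.8, 50.6]
tcp_rot: [-3.138, 0.001, 1.203]
ft_force: [0.0, 0.3, 0.6]
gripper_width: 0.299
grasp_force: 0.0
```

Request:
drive_tool:
  jaw: [0.4,0.4,0.4,0.4,0.4]
  delta_pos:
    - [0,0,0]
    - [0,0,0]
    - [0,0,0]
    - [0,0,0]
    - [0,0,0]
  turn: [0,0,0,0,0]

```text
time: 2.87
tcp_pos: [587.1, 98.9, 54.1]
tcp_rot: [3.14, -0.001, 1.203]
ft_force: [0.4, -0.2, 0.7]
gripper_width: 0.299
grasp_force: 0.0
```

```bash
python3 - <<'E'
from h import *
look("w3")
E
```

```text
[587.13148951  98.8992608   54.10412994] [ 3.14017013e+00 -6.61807422e-04  1.20250599e+00] [ 0.41888741 -0.17812261  0.65526329] 0.29933258196659174 [[ 9.3000e-01 -3.5000e-01 -9.0000e-02  6.1075e+02]
 [-3.6000e-01 -9.0000e-01 -2.5000e-01  1.6335e+02]
 [ 0.0000e+00  2.7000e-01 -9.6000e-01  1.9711e+02]
 [ 0.0000e+00  0.0000e+00  0.0000e+00  1.0000e+00]]
```

View pics/w3.png

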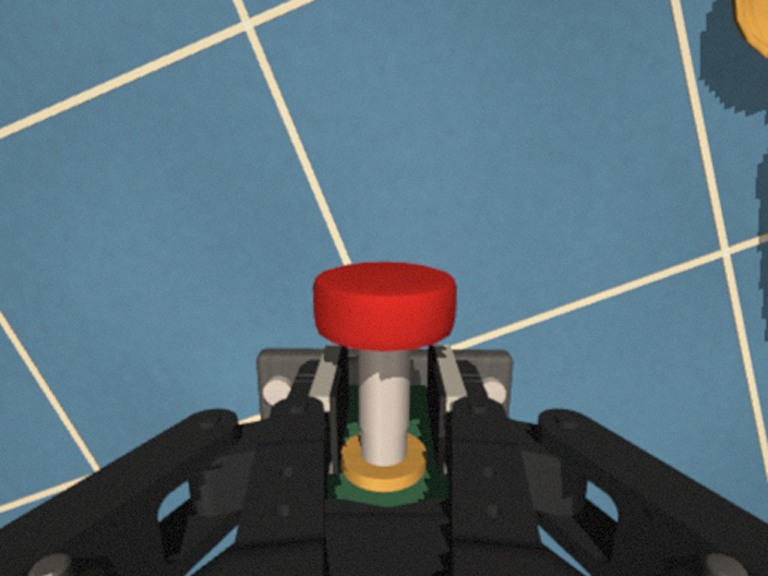

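Request:
drive_tool:
  jaw: [0.4,0.4,0.4,0.4,0.4]
  delta_pos:
    - [4,-0.8,0]
    - [9,-0.8,0]
    - [14,-0.8,0]
    - [18,-0.8,0]
    - [20,-0.8,0]
  turn: [0,0,0,0,0]

```text
time: 3.33
tcp_pos: [593.1, 117.9, 53.6]
tcp_rot: [3.141, 0.001, 1.203]
ft_force: [-1.3, -2.9, 2.2]
gripper_width: 0.3
grasp_force: 1.7
```

Request:
drive_tool:
  jaw: [0.4,0.4,0.4,0.4,0.4]
  delta_pos:
    - [2,0,0]
    - [5,0,0]
    - [8,0,0]
    - [10,0,0]
    - [10,0,0]
  turn: [0,0,0,0,0]

```text
time: 3.75
tcp_pos: [596.6, 127.0, 53.5]
tcp_rot: [3.141, 0.001, 1.202]
ft_force: [-1.5, -4.3, 3.9]
gripper_width: 0.3
grasp_force: 2.3
```

Request:
drive_tool:
  jaw: [0.4,0.4,0.4,0.4]
  delta_pos:
    - [0,0,0]
    - [0,0,0]
    - [0,0,0]
    - [0,0,0]
  turn: [0,0,0,0]

```text
time: 4.08
tcp_pos: [596.6, 126.9, 53.4]
tcp_rot: [3.141, 0.0, 1.202]
ft_force: [-0.6, -4.3, 4.6]
gripper_width: 0.3
grasp_force: 2.4
```

```bash
cat > f.py <<'E'
from cell import *
import numpy as np
u=np.array([.366,.931]);L=[]
for i in range(4):
    get_image("side");s=get_state();p=s["tcp_pos"];L.append([(p[:2]-[552.1,13.8])@u-92.4,-(s["ft_force"][:2]@u),s["ft_force"][2],s["joint_torque"][0],s["grasp_force"]])
print(np.mean(L,0).round(2),"sd",np.std(L,0).round(2)[:2],s["time"])
E
python3 f.py
```

```text
[29.21  5.48  3.92  2.77  2.48] sd [0.01 0.29] 4.2833
```

Request:
drive_tool:
  jaw: [0.4,0.4,0.4,0.4,0.4]
  delta_pos:
    - [1,0,0]
    - [2.5,0,0]
    - [4,0,0]
    - [4,0,0]
    - [4,0,0]
  turn: [0,0,0,0,0]

```text
time: 4.7
tcp_pos: [597.9, 130.4, 53.4]
tcp_rot: [3.141, 0.001, 1.202]
ft_force: [-1.4, -5.3, 4.4]
gripper_width: 0.301
grasp_force: 2.9
```

```bash
python3 f.py
```

```text
[32.94  5.43  4.29  3.24  2.86] sd [0.01 0.32] 4.9
```

Request:
drive_tool:
  jaw: [0.4,0.4,0.4,0.4,0.4]
  delta_pos:
    - [1,0,0]
    - [2,0,0]
    - [2,0,0]
    - [2,0,0]
    - [2,0,0]
  turn: [0,0,0,0,0]

```text
time: 5.32
tcp_pos: [598.6, 132.0, 53.4]
tcp_rot: [3.141, 0.002, 1.202]
ft_force: [-1.5, -6.3, 5.1]
gripper_width: 0.299
grasp_force: 3.3
```

```bash
python3 f.py
```

```text
[34.62  6.48  4.94  3.67  3.26] sd [0.01 0.39] 5.5167
```

Request:
drive_tool:
  jaw: [0.4,0.4,0.4,0.4,0.4]
  delta_pos:
    - [1,0,0]
    - [1.6,0,0]
    - [1.6,0,0]
    - [1.6,0,0]
    - [1.6,0,0]
  turn: [0,0,0,0,0]

```text
time: 5.93
tcp_pos: [598.8, 132.6, 53.4]
tcp_rot: [3.141, 0.004, 1.201]
ft_force: [-2.2, -7.2, 6.6]
gripper_width: 0.299
grasp_force: 4.4
```

```bash
python3 f.py
```

```text
[35.3   8.47  5.58  4.87  4.4 ] sd [0.01 0.42] 6.1333
```

Request:
drive_tool:
  jaw: [0.4,0.4,0.4,0.4,0.4]
  delta_pos:
    - [-1,0,0]
    - [-2,0,0]
    - [-3,0,0]
    - [-3,0,0]
    - [-3,0,0]
  turn: [0,0,0,0,0]

```text
time: 6.55
tcp_pos: [598.0, 130.7, 53.4]
tcp_rot: [3.141, 0.001, 1.202]
ft_force: [-1.6, -6.1, 4.2]
gripper_width: 0.298
grasp_force: 3.2
```

```bash
python3 f.py
```

```text
[33.24  6.56  5.03  3.61  3.23] sd [0.01 0.55] 6.75
```

Request:
drive_tool:
  jaw: [0.4,0.4,0.4,0.4,0.4]
  delta_pos:
    - [-0.5,0,0]
    - [-1,0,0]
    - [-1.5,0,0]
    - [-1.5,0,0]
    - [-1.5,0,0]
  turn: [0,0,0,0,0]

```text
time: 7.17
tcp_pos: [597.6, 129.6, 53.4]
tcp_rot: [3.141, 0.001, 1.202]
ft_force: [-1.7, -5.7, 5.7]
gripper_width: 0.305
grasp_force: 2.9
```

```bash
python3 f.py
```

```text
[32.05  5.86  4.32  3.22  2.86] sd [0.   0.52] 7.3667
```

Request:
drive_tool:
  jaw: [0.4,0.4,0.4,0.4,0.4]
  delta_pos:
    - [-0.5,0,0]
    - [-1,0,0]
    - [-1.5,0,0]
    - [-1.5,0,0]
    - [-1.5,0,0]
  turn: [0,0,0,0,0]

```text
time: 7.78
tcp_pos: [597.2, 128.3, 53.4]
tcp_rot: [3.141, 0.0, 1.202]
ft_force: [-1.0, -4.6, 3.7]
gripper_width: 0.298
grasp_force: 2.7
```

```bash
python3 f.py
```

```text
[30.68  5.52  4.51  3.02  2.67] sd [0.01 0.2 ] 7.9833
```

```bash
python3 - <<'E'
import cv2,numpy as np
from h import *
def box(n):
    a=cv2.imread(f"pics/{n}.png").astype(int);m=((a[...,2]>100)&(a[...,1]<50)&(a[...,0]<60)).astype(np.uint8)
    k,l,s,c=cv2.connectedComponentsWithStats(m);i=1+np.argmax(s[1:,4]);print(n,s[i],c[i])
look("w4");box("w3");box("w4")
E
```

```text
[597.13031678 128.29309684  53.39734765] [3.14113541e+00 4.96534292e-04 1.20222757e+00] [-1.10292017 -5.39993964  4.97301994] 0.29532938707861495 [[ 9.3000e-01 -3.5000e-01 -1.0000e-01  6.2095e+02]
 [-3.6000e-01 -9.0000e-01 -2.5000e-01  1.9285e+02]
 [ 0.0000e+00  2.7000e-01 -9.6000e-01  1.9633e+02]
 [ 0.0000e+00  0.0000e+00  0.0000e+00  1.0000e+00]]
w3 [  314   263   142    88 10798] [384.17373588 305.43934062]
w4 [  320   293   140    95 11299] [389.47128064 339.24949111]
```

View pics/w4.png

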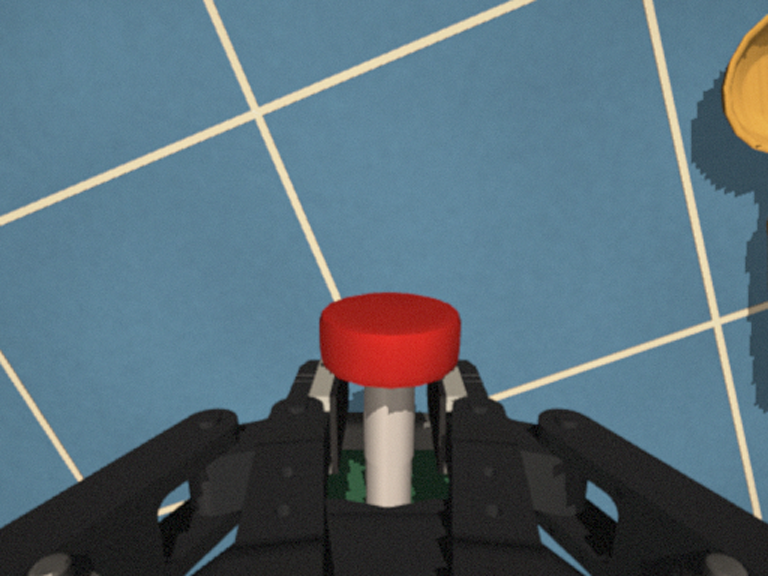

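Request:
drive_tool:
  jaw: [0.4,0.4,0.4,0.4,0.4]
  delta_pos:
    - [2,0,0]
    - [4,0,0]
    - [6,0,0]
    - [6.3,0,0]
    - [6.3,0,0]
  turn: [0,0,0,0,0]

```text
time: 8.45
tcp_pos: [599.0, 133.1, 53.4]
tcp_rot: [3.141, 0.003, 1.202]
ft_force: [-2.6, -8.6, 5.3]
gripper_width: 0.3
grasp_force: 4.2
```

```bash
python3 f.py
```

```text
[35.83  8.36  5.49  4.63  4.13] sd [0.   0.37] 8.65
```

Request:
drive_tool:
  jaw: [0.4,0.4,0.4,0.4,0.4]
  delta_pos:
    - [0.4,0,0]
    - [0.8,0,0]
    - [0.8,0,0]
    - [0.8,0,0]
    - [0.8,0,0]
  turn: [0,0,0,0,0]

```text
time: 9.07
tcp_pos: [599.1, 133.3, 53.4]
tcp_rot: [3.141, 0.004, 1.201]
ft_force: [-2.6, -10.3, 5.5]
gripper_width: 0.297
grasp_force: 4.8
```

```bash
python3 f.py
```

```text
[36.07  9.43  6.04  5.3   4.79] sd [0.01 0.26] 9.2667
```

```bash
cat > d.py <<'E'
import cv2,sys
from h import *
def box(n):
    a=cv2.imread(f"pics/{n}.png").astype(int);m=((a[...,2]>100)&(a[...,1]<50)&(a[...,0]<60)).astype(np.uint8)
    k,l,s,c=cv2.connectedComponentsWithStats(m);b=s[1+np.argmax(s[1:,4])];return np.array([b[0],b[1],b[0]+b[2],b[1]+b[3]])/1.5-.5
v0=[552.1,13.8,-.372];t=np.linspace(0,2*np.pi,90)
def pb(n,dx,d):
    C[n]=np.load(n+".npz");p=np.array([proj(n,W(v0,(dx+20*np.cos(a),y+d,70+20*np.sin(a)))) for a in t for y in(114,130)])
    return np.r_[p.min(0),p.max(0)]
def solve(n):
    b=box(n);r=least_squares(lambda q:pb(n,*q)-b,[0,0]);return r.x.round(2),r.fun.round(2)
if len(sys.argv)>1: look(sys.argv[1])
for n in ["w1","w3","w4"]+sys.argv[1:]:print(n,*solve(n))
E
python3 d.py w5
```

```text
[599.06239685 133.30947569  53.38375279] [3.14102423 0.00418162 1.20111917] [-3.1383712  -8.67858512  6.34273714] 0.299781583190176 [[ 9.3000e-01 -3.5000e-01 -1.0000e-01  6.2313e+02]
 [-3.6000e-01 -9.0000e-01 -2.5000e-01  1.9833e+02]
 [ 0.0000e+00  2.7000e-01 -9.6000e-01  1.9607e+02]
 [ 0.0000e+00  0.0000e+00  0.0000e+00  1.0000e+00]]
w1 [-0.26  0.04] [-0.73 -1.16  0.73  1.08]
w3 [-0.19  0.39] [-1.67 -3.49  1.68  2.98]
w4 [-0.14 21.85] [-1.63 -3.6   1.64  3.1 ]
w5 [-0.14 27.33] [-1.68 -3.77  1.69  3.25]
```

Request:
drive_tool:
  jaw: [0.4,0.4,0.4,0.4,0.4]
  delta_pos:
    - [0.4,0,0]
    - [0.8,0,0]
    - [0.8,0,0]
    - [0.8,0,0]
    - [0.8,0,0]
  turn: [0,0,0,0,0]

```text
time: 9.73
tcp_pos: [599.3, 133.9, 53.4]
tcp_rot: [3.141, 0.005, 1.201]
ft_force: [-3.2, -9.8, 6.2]
gripper_width: 0.3
grasp_force: 5.0
```

```bash
python3 f.py
```

```text
[36.69 10.14  6.05  5.52  5.  ] sd [0.01 0.29] 9.9333
```

Request:
drive_tool:
  jaw: [0.4,0.4,0.4,0.4,0.4]
  delta_pos:
    - [0.5,0,0]
    - [1,0,0]
    - [1,0,0]
    - [1,0,0]
    - [1,0,0]
  turn: [0,0,0,0,0]

```text
time: 10.35
tcp_pos: [599.6, 134.7, 53.4]
tcp_rot: [3.141, 0.005, 1.201]
ft_force: [-3.8, -9.4, 6.7]
gripper_width: 0.298
grasp_force: 5.2
```

```bash
python3 f.py
```

```text
[37.56 10.28  6.52  5.7   5.17] sd [0.01 0.74] 10.55
```

Request:
drive_tool:
  jaw: [0.4,0.4,0.4,0.4,0.4]
  delta_pos:
    - [0.8,0,0]
    - [1.6,0,0]
    - [1.6,0,0]
    - [1.6,0,0]
    - [1.6,0,0]
  turn: [0,0,0,0,0]

```text
time: 10.97
tcp_pos: [600.2, 136.0, 53.4]
tcp_rot: [3.141, 0.005, 1.201]
ft_force: [-2.9, -11.0, 6.6]
gripper_width: 0.304
grasp_force: 5.4
```

```bash
python3 f.py
```

```text
[39.   10.77  6.39  5.91  5.35] sd [0.02 0.43] 11.1667
```

Request:
drive_tool:
  jaw: [0.4,0.4,0.4,0.4,0.4]
  delta_pos:
    - [0.8,0,0]
    - [1.6,0,0]
    - [2,0,0]
    - [2,0,0]
    - [2,0,0]
  turn: [0,0,0,0,0]

```text
time: 11.58
tcp_pos: [600.7, 137.5, 53.4]
tcp_rot: [3.141, 0.006, 1.201]
ft_force: [-3.4, -11.8, 7.2]
gripper_width: 0.304
grasp_force: 5.8
```

```bash
python3 f.py
```

```text
[40.61 11.9   7.12  6.43  5.83] sd [0.01 0.46] 11.7833
```

Request:
drive_tool:
  jaw: [0.4,0.4,0.4,0.4,0.4]
  delta_pos:
    - [0.6,0,0]
    - [1.2,0,0]
    - [1.2,0,0]
    - [1.2,0,0]
    - [1.2,0,0]
  turn: [0,0,0,0,0]

```text
time: 12.2
tcp_pos: [601.1, 138.5, 53.4]
tcp_rot: [3.141, 0.006, 1.2]
ft_force: [-4.0, -11.2, 7.1]
gripper_width: 0.298
grasp_force: 6.1
```

```bash
python3 f.py
```

```text
[41.62 12.09  7.27  6.68  6.06] sd [0.01 0.64] 12.4
```

Slope 0.49 N/mm, still well under the buffer's. Continue.

Request:
drive_tool:
  jaw: [0.4,0.4,0.4,0.4,0.4]
  delta_pos:
    - [0.8,0,0]
    - [1.6,0,0]
    - [1.8,0,0]
    - [1.8,0,0]
    - [1.8,0,0]
  turn: [0,0,0,0,0]

```text
time: 12.82
tcp_pos: [601.6, 139.8, 53.4]
tcp_rot: [3.141, 0.007, 1.2]
ft_force: [-3.8, -12.1, 7.5]
gripper_width: 0.301
grasp_force: 6.5
```

```bash
python3 f.py
```

```text
[43.09 12.63  7.16  7.12  6.47] sd [0.01 0.36] 13.0167
```

Request:
drive_tool:
  jaw: [0.4,0.4,0.4,0.4,0.4]
  delta_pos:
    - [0.8,0,0]
    - [1.5,0,0]
    - [1.5,0,0]
    - [1.5,0,0]
    - [1.5,0,0]
  turn: [0,0,0,0,0]

```text
time: 13.43
tcp_pos: [602.1, 141.1, 53.4]
tcp_rot: [3.141, 0.007, 1.2]
ft_force: [-4.2, -13.5, 7.3]
gripper_width: 0.301
grasp_force: 6.6
```

```bash
python3 f.py
```

```text
[44.45 13.48  7.7   7.3   6.63] sd [0.01 0.23] 13.6333
```

Request:
drive_tool:
  jaw: [0.4,0.4,0.4,0.4,0.4]
  delta_pos:
    - [0.8,0,0]
    - [1.6,0,0]
    - [1.8,0,0]
    - [1.8,0,0]
    - [1.8,0,0]
  turn: [0,0,0,0,0]

```text
time: 14.05
tcp_pos: [603.0, 143.3, 53.4]
tcp_rot: [3.141, 0.006, 1.2]
ft_force: [-3.4, -11.8, 6.8]
gripper_width: 0.3
grasp_force: 5.9
```

```bash
python3 f.py
```

```text
[46.83 11.66  7.15  6.56  5.89] sd [0.01 0.96] 14.25
```

Request:
drive_tool:
  jaw: [0.4,0.4,0.4,0.4,0.4]
  delta_pos:
    - [-0.8,0,0]
    - [-1.6,0,0]
    - [-2.4,0,0]
    - [-3,0,0]
    - [-3,0,0]
  turn: [0,0,0,0,0]

```text
time: 14.67
tcp_pos: [602.4, 141.6, 53.4]
tcp_rot: [3.141, 0.004, 1.201]
ft_force: [-3.8, -9.6, 5.4]
gripper_width: 0.297
grasp_force: 4.5
```

```bash
python3 f.py
```

```text
[44.98  8.83  5.49  5.08  4.5 ] sd [0.02 0.46] 14.8667
```

Request:
drive_tool:
  jaw: [0.4,0.4,0.4,0.4,0.4]
  delta_pos:
    - [-0.5,0,0]
    - [-1,0,0]
    - [-1.5,0,0]
    - [-1.5,0,0]
    - [-1.5,0,0]
  turn: [0,0,0,0,0]

```text
time: 15.28
tcp_pos: [601.8, 140.3, 53.4]
tcp_rot: [3.141, 0.003, 1.201]
ft_force: [-1.5, -8.2, 5.5]
gripper_width: 0.298
grasp_force: 4.3
```

```bash
python3 f.py
```

```text
[43.59  8.33  5.17  4.92  4.36] sd [0.   0.31] 15.4833
```

Request:
drive_tool:
  jaw: [0.4,0.4,0.4,0.4,0.4]
  delta_pos:
    - [1.5,0,0]
    - [3,0,0]
    - [4,0,0]
    - [4.5,0,0]
    - [4.5,0,0]
  turn: [0,0,0,0,0]

```text
time: 15.9
tcp_pos: [603.0, 143.4, 53.3]
tcp_rot: [3.141, 0.006, 1.2]
ft_force: [-3.1, -11.9, 6.8]
gripper_width: 0.302
grasp_force: 5.9
```

```bash
python3 f.py
```

```text
[46.85 11.54  6.96  6.54  5.85] sd [0.01 0.59] 16.1
```

Request:
drive_tool:
  jaw: [0.4,0.4,0.4,0.4,0.4]
  delta_pos:
    - [0.5,0,0]
    - [1,0,0]
    - [1,0,0]
    - [1,0,0]
    - [1,0,0]
  turn: [0,0,0,0,0]

```text
time: 16.52
tcp_pos: [603.4, 144.3, 53.3]
tcp_rot: [3.141, 0.006, 1.201]
ft_force: [-3.6, -10.8, 6.7]
gripper_width: 0.301
grasp_force: 5.8
```

```bash
python3 f.py
```

```text
[47.87 11.26  6.76  6.53  5.83] sd [0.01 0.52] 16.7167
```

Request:
drive_tool:
  jaw: [0.4,0.4,0.4,0.4,0.4]
  delta_pos:
    - [0.5,0,0]
    - [1,0,0]
    - [1,0,0]
    - [1,0,0]
    - [1,0,0]
  turn: [0,0,0,0,0]

```text
time: 17.13
tcp_pos: [603.7, 145.2, 53.3]
tcp_rot: [3.141, 0.006, 1.201]
ft_force: [-3.7, -11.8, 6.8]
gripper_width: 0.304
grasp_force: 5.9
```

```bash
python3 f.py
```

```text
[48.78 11.78  6.84  6.65  5.94] sd [0.01 0.31] 17.3333
```

Request:
drive_tool:
  jaw: [0.4,0.4,0.4,0.4,0.4]
  delta_pos:
    - [0.6,0,0]
    - [1.2,0,0]
    - [1.2,0,0]
    - [1.2,0,0]
    - [1.2,0,0]
  turn: [0,0,0,0,0]

```text
time: 17.75
tcp_pos: [604.1, 146.2, 53.3]
tcp_rot: [3.141, 0.006, 1.2]
ft_force: [-3.7, -11.1, 7.3]
gripper_width: 0.297
grasp_force: 6.1
```

```bash
python3 f.py
```

```text
[49.88 12.43  6.71  6.78  6.05] sd [0.01 0.43] 17.95
```

Request:
drive_tool:
  jaw: [0.4,0.4,0.4,0.4,0.4]
  delta_pos:
    - [0.7,0,0]
    - [1.4,0,0]
    - [1.4,0,0]
    - [1.4,0,0]
    - [1.4,0,0]
  turn: [0,0,0,0,0]

```text
time: 18.37
tcp_pos: [604.6, 147.4, 53.3]
tcp_rot: [3.141, 0.007, 1.2]
ft_force: [-3.1, -12.3, 7.1]
gripper_width: 0.3
grasp_force: 6.2
```

```bash
python3 f.py
```

```text
[51.16 12.39  7.06  6.93  6.18] sd [0.01 0.63] 18.5667
```

Request:
drive_tool:
  jaw: [0.4,0.4,0.4,0.4,0.4]
  delta_pos:
    - [0.8,0,0]
    - [1.6,0,0]
    - [1.6,0,0]
    - [1.6,0,0]
    - [1.6,0,0]
  turn: [0,0,0,0,0]

```text
time: 18.98
tcp_pos: [605.1, 148.7, 53.3]
tcp_rot: [3.141, 0.007, 1.2]
ft_force: [-3.3, -12.2, 7.4]
gripper_width: 0.303
grasp_force: 6.3
```

```bash
sed -i 's/range(4)/range(2)/' f.py; python3 f.py
```

```text
[52.65 12.6   7.31  7.11  6.34] sd [0.01 0.22] 19.0833
```

Request:
drive_tool:
  jaw: [0.4,0.4,0.4,0.4,0.4]
  delta_pos:
    - [0.8,0,0]
    - [1.6,0,0]
    - [1.6,0,0]
    - [1.6,0,0]
    - [1.6,0,0]
  turn: [0,0,0,0,0]

```text
time: 19.5
tcp_pos: [605.8, 150.3, 53.3]
tcp_rot: [3.141, 0.007, 1.2]
ft_force: [-2.9, -11.5, 7.2]
gripper_width: 0.298
grasp_force: 6.2
```

```bash
python3 f.py
```

```text
[54.36 11.62  6.62  6.95  6.17] sd [0.01 0.14] 19.6
```

Request:
drive_tool:
  jaw: [0.4,0.4,0.4,0.4,0.4]
  delta_pos:
    - [0.5,0,0]
    - [1,0,0]
    - [1,0,0]
    - [1,0,0]
    - [1,0,0]
  turn: [0,0,0,0,0]

```text
time: 20.02
tcp_pos: [606.1, 151.3, 53.3]
tcp_rot: [3.141, 0.007, 1.2]
ft_force: [-3.3, -12.1, 6.8]
gripper_width: 0.299
grasp_force: 6.2
```

```bash
python3 f.py
```

```text
[55.37 12.26  6.99  6.94  6.16] sd [0.02 0.02] 20.1167
```

Request:
drive_tool:
  jaw: [0.4,0.4,0.4,0.4,0.4]
  delta_pos:
    - [0.5,0,0]
    - [1,0,0]
    - [1,0,0]
    - [1,0,0]
    - [1,0,0]
  turn: [0,0,0,0,0]

```text
time: 20.53
tcp_pos: [606.5, 152.1, 53.3]
tcp_rot: [3.141, 0.007, 1.2]
ft_force: [-3.2, -11.3, 7.3]
gripper_width: 0.299
grasp_force: 6.3
```

```bash
python3 f.py
```

```text
[56.27 12.54  6.81  7.08  6.28] sd [0. 0.] 20.6333
```

Request:
drive_tool:
  jaw: [0.4,0.4,0.4,0.4,0.4]
  delta_pos:
    - [0.6,0,0]
    - [1.2,0,0]
    - [1.2,0,0]
    - [1.2,0,0]
    - [1.2,0,0]
  turn: [0,0,0,0,0]

```text
time: 21.05
tcp_pos: [606.7, 152.7, 53.3]
tcp_rot: [3.141, 0.008, 1.2]
ft_force: [-4.4, -13.5, 8.4]
gripper_width: 0.3
grasp_force: 7.0
```

```bash
python3 f.py
```

```text
[56.87 13.95  8.05  7.85  7.02] sd [0.01 0.26] 21.15
```

Request:
drive_tool:
  jaw: [0.4,0.4,0.4,0.4,0.4]
  delta_pos:
    - [-0.8,0,0]
    - [-1.6,0,0]
    - [-2.4,0,0]
    - [-3.2,0,0]
    - [-3.2,0,0]
  turn: [0,0,0,0,0]

```text
time: 21.57
tcp_pos: [605.8, 150.5, 53.3]
tcp_rot: [3.141, 0.006, 1.2]
ft_force: [-3.6, -12.1, 6.0]
gripper_width: 0.296
grasp_force: 5.9
```

```bash
python3 f.py
```

```text
[54.55 12.08  6.29  6.66  5.92] sd [0.01 0.06] 21.6667
```

Request:
drive_tool:
  jaw: [0.4,0.4,0.4,0.4,0.4]
  delta_pos:
    - [-0.5,0,0]
    - [-1,0,0]
    - [-1.5,0,0]
    - [-1.5,0,0]
    - [-1.5,0,0]
  turn: [0,0,0,0,0]

```text
time: 22.08
tcp_pos: [605.7, 150.2, 53.3]
tcp_rot: [3.141, 0.004, 1.201]
ft_force: [-0.3, -10.3, 5.9]
gripper_width: 0.303
grasp_force: 4.5
```

```bash
python3 f.py
```

```text
[54.2   9.21  4.87  5.23  4.55] sd [0.   0.73] 22.1833
```

Request:
drive_tool:
  jaw: [0.4,0.4,0.4,0.4,0.4]
  delta_pos:
    - [-0.5,0,0]
    - [-1,0,0]
    - [-1.5,0,0]
    - [-2,0,0]
    - [-2,0,0]
  turn: [0,0,0,0,0]

```text
time: 22.6
tcp_pos: [605.7, 150.1, 53.3]
tcp_rot: [3.141, -0.0, 1.202]
ft_force: [0.3, -3.7, 3.5]
gripper_width: 0.302
grasp_force: 2.1
```

```bash
python3 f.py
```

```text
[54.12  4.84  2.62  2.84  2.09] sd [0.02 0.07] 22.7
```

Request:
drive_tool:
  jaw: [0.4,0.4,0.4,0.4,0.4]
  delta_pos:
    - [-1,0,0]
    - [-2,0,0]
    - [-3,0,0]
    - [-4,0,0]
    - [-6,0,0]
  turn: [0,0,0,0,0]

```text
time: 23.12
tcp_pos: [602.8, 145.1, 53.0]
tcp_rot: [-3.141, -0.001, 1.203]
ft_force: [0.5, 0.6, 0.4]
gripper_width: 0.301
grasp_force: 0.0
```

```bash
python3 f.py; python3 d.py w6
```

```text
[47.91 -0.31 -0.19  0.21  0.  ] sd [0.04 0.59] 23.2167
[602.78877621 144.62282788  53.09487055] [-3.14091181e+00 -1.54290399e-04  1.20259774e+00] [ 0.57557374  0.74606024 -0.84242033] 0.29847844414624114 [[ 9.3000e-01 -3.5000e-01 -1.0000e-01  6.2670e+02]
 [-3.6000e-01 -9.0000e-01 -2.5000e-01  2.0904e+02]
 [-0.0000e+00  2.7000e-01 -9.6000e-01  1.9607e+02]
 [ 0.0000e+00  0.0000e+00  0.0000e+00  1.0000e+00]]
w1 [-0.26  0.04] [-0.73 -1.16  0.73  1.08]
w3 [-0.19  0.39] [-1.67 -3.49  1.68  2.98]
w4 [-0.14 21.85] [-1.63 -3.6   1.64  3.1 ]
w6 [-3.000e-02  4.543e+01] [-1.72 -3.62  1.71  3.1 ]
```

Request:
drive_tool:
  jaw: [0.4,0.4,0.4,0.4,0.4]
  delta_pos:
    - [0,0,-4]
    - [0,0,-11]
    - [0,0,-20]
    - [0,0,-30]
    - [0,0,-41]
  turn: [0,0,0,0,0]

```text
time: 23.68
tcp_pos: [603.4, 144.6, 95.7]
tcp_rot: [3.141, -0.0, 1.203]
ft_force: [-0.4, -0.6, -0.1]
gripper_width: 0.307
grasp_force: 0.0
```

Request:
drive_tool:
  jaw: [0.4,0.4,0.4,0.4,0.4]
  delta_pos:
    - [0,0,-14]
    - [0,0,-30]
    - [0,0,-46]
    - [0,0,-60]
    - [0,0,-66]
  turn: [0,0,0,0,0]

```text
time: 24.1
tcp_pos: [605.0, 144.9, 164.2]
tcp_rot: [3.137, -0.003, 1.203]
ft_force: [0.4, -0.2, 0.1]
gripper_width: 0.299
grasp_force: 0.0
```

Request:
drive_tool:
  jaw: [1,1,1,1,1]
  delta_pos:
    - [0,0,0]
    - [0,0,0]
    - [0,0,0]
    - [0,0,0]
    - [0,0,0]
  turn: [0,0,0,0,0]

```text
time: 24.52
tcp_pos: [602.3, 144.5, 159.1]
tcp_rot: [-3.14, 0.001, 1.203]
ft_force: [0.5, -0.5, -0.2]
gripper_width: 0.003
grasp_force: 0.0
```

```bash
python3 d.py w7
```

```text
[602.34063908 144.45187756 159.13459085] [-3.13968755e+00  1.03986123e-03  1.20253372e+00] [ 0.54973322 -0.53283557 -0.21744781] 0.002671633762752331 [[ 9.3000e-01 -3.5000e-01 -1.0000e-01  6.2648e+02]
 [-3.6000e-01 -9.0000e-01 -2.5000e-01  2.0896e+02]
 [-0.0000e+00  2.7000e-01 -9.6000e-01  3.0203e+02]
 [ 0.0000e+00  0.0000e+00  0.0000e+00  1.0000e+00]]
w1 [-0.26  0.04] [-0.73 -1.16  0.73  1.08]
w3 [-0.19  0.39] [-1.67 -3.49  1.68  2.98]
w4 [-0.14 21.85] [-1.63 -3.6   1.64  3.1 ]
w7 [ 0.06 45.07] [-0.63 -1.62  0.63  1.47]
```

Request:
drive_tool:
  jaw: [1,1,1,1,1]
  delta_pos:
    - [-12,0,0]
    - [-34,0,0]
    - [-58,0,0]
    - [-80,0,0]
    - [-100,0,0]
  turn: [0,0,0,0,0]

```text
time: 24.98
tcp_pos: [565.9, 49.6, 160.0]
tcp_rot: [-3.141, 0.001, 1.202]
ft_force: [-0.0, -0.3, -0.6]
gripper_width: 0.002
grasp_force: 0.0
```

Request:
drive_tool:
  jaw: [1,1,1,1,1]
  delta_pos:
    - [-20,0,0]
    - [-40,0,0]
    - [-58,0,0]
    - [-70,0,0]
    - [-78,0,0]
  turn: [0,0,0,0,0]

```text
time: 25.4
tcp_pos: [538.1, -23.0, 160.1]
tcp_rot: [-3.141, 0.0, 1.201]
ft_force: [0.1, -0.6, 0.3]
gripper_width: -0.0
grasp_force: 0.0
```

Request:
drive_tool:
  jaw: [1,1,1,1,1]
  delta_pos:
    - [0,0,3]
    - [0,0,9]
    - [0,0,14]
    - [0,0,18]
    - [0,0,20]
  turn: [0,0,0,0,0]

```text
time: 25.82
tcp_pos: [538.5, -20.7, 139.0]
tcp_rot: [-3.14, 0.0, 1.204]
ft_force: [0.0, -0.5, 0.1]
gripper_width: 0.0
grasp_force: 0.0
```

Request:
drive_tool:
  jaw: [1,1,1,1,1]
  delta_pos:
    - [0,0,0]
    - [0,0,0]
    - [0,0,0]
    - [0,0,0]
    - [0,0,0]
  turn: [0,0,0,0,0]

```text
time: 26.23
tcp_pos: [539.4, -21.4, 140.6]
tcp_rot: [3.141, -0.0, 1.203]
ft_force: [-0.3, -0.2, -0.8]
gripper_width: 0.008
grasp_force: 0.0
```

```bash
python3 - <<'E'
from h import *
from cell import *
import cv2
look("w8")
b=get_image("side")["img"][160:245,230:320,::-1];a=get_image("scene")["img"][140:235,165:300,::-1]
cv2.imwrite("pics/m.png",np.hstack([cv2.resize(a,(470,331),interpolation=2),cv2.resize(b,(330,331),interpolation=2)]))
E
```

```text
[539.36128024 -21.43945402 140.61061361] [ 3.14100127e+00 -1.59343577e-04  1.20269090e+00] [-0.27893448 -0.2159912  -0.79978056] 0.007637634134088105 [[ 9.3000e-01 -3.5000e-01 -9.0000e-02  5.6310e+02]
 [-3.6000e-01 -9.0000e-01 -2.5000e-01  4.3040e+01]
 [ 0.0000e+00  2.7000e-01 -9.6000e-01  2.8359e+02]
 [ 0.0000e+00  0.0000e+00  0.0000e+00  1.0000e+00]]
```

View pics/m.png

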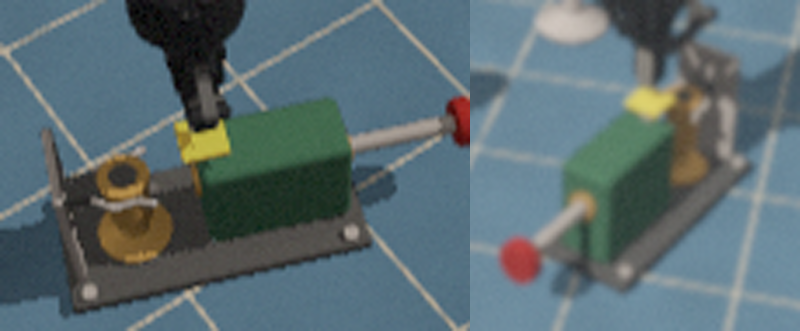

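Request:
drive_tool:
  jaw: [1,1,1,1,1]
  delta_pos:
    - [0,0,4]
    - [0,0,8]
    - [0,0,12]
    - [0,0,15]
    - [0,0,16]
  turn: [0,0,0,0,0]

```text
time: 26.8
tcp_pos: [538.7, -21.6, 124.3]
tcp_rot: [-3.141, 0.001, 1.202]
ft_force: [-2.6, -0.7, 8.5]
gripper_width: 0.003
grasp_force: 3.9
```

Request:
drive_tool:
  jaw: [1,1,1,1,1]
  delta_pos:
    - [0,0,1.5]
    - [0,0,3]
    - [0,0,4.5]
    - [0,0,5]
    - [0,0,5]
  turn: [0,0,0,0,0]

```text
time: 27.22
tcp_pos: [538.7, -21.6, 120.2]
tcp_rot: [-3.141, 0.001, 1.202]
ft_force: [-3.8, 0.7, 7.2]
gripper_width: 0.003
grasp_force: 3.8
```

Request:
drive_tool:
  jaw: [1,1,1,1]
  delta_pos:
    - [0,0,1]
    - [0,0,2]
    - [0,0,2.5]
    - [0,0,2.5]
  turn: [0,0,0,0]

```text
time: 27.55
tcp_pos: [538.9, -21.6, 116.9]
tcp_rot: [-3.141, 0.0, 1.203]
ft_force: [-1.4, 0.2, 2.4]
gripper_width: -0.004
grasp_force: 1.1
```

```bash
cat > k.py <<'E'
from cell import *
import numpy as np
a=get_image("side")["img"].astype(int);m=(a[...,0]>100)&(a[...,1]<60)&(a[...,2]<70);m[:150]=0;m[260:]=0;m[:,:230]=0;m[:,330:]=0
v,u=np.nonzero(m);s=get_state();print("knob",u.mean(),v.mean(),len(u),s["time"],s["tcp_pos"],s["ft_force"])
E
python3 k.py
```

```text
knob 252.11111111111111 222.44444444444446 9 27.6 [538.850263   -21.60716772 116.7429464 ] [-1.07019203 -0.54937787  2.09993549]
```

Request:
drive_tool:
  jaw: [1,1,1,1,1]
  delta_pos:
    - [0,0,-5]
    - [0,0,-15]
    - [0,0,-30]
    - [0,0,-45]
    - [0,0,-60]
  turn: [0,0,0,0,0]

```text
time: 28.02
tcp_pos: [539.1, -21.3, 177.9]
tcp_rot: [-3.142, -0.0, 1.203]
ft_force: [0.3, 0.5, 0.5]
gripper_width: 0.003
grasp_force: 0.0
```

Request:
drive_tool:
  jaw: [1,1,1,1,1]
  delta_pos:
    - [0,0,-10]
    - [0,0,-20]
    - [0,0,-20]
    - [0,0,-20]
    - [0,0,-20]
  turn: [0,0,0,0,0]

```text
time: 28.43
tcp_pos: [538.5, -21.4, 196.1]
tcp_rot: [-3.14, 0.0, 1.203]
ft_force: [0.0, 0.7, -0.5]
gripper_width: -0.003
grasp_force: 0.0
```

```bash
python3 k.py; python3 - <<'E'
from cell import *
import cv2,numpy as np
b=get_image("side")["img"][160:245,230:320,::-1];a=get_image("scene")["img"][140:235,165:300,::-1]
cv2.imwrite("pics/e.png",np.hstack([cv2.resize(a,(470,331),interpolation=2),cv2.resize(b,(330,331),interpolation=2)]))
E
```

```text
knob 254.83333333333334 221.16666666666666 12 28.4833 [538.30896464 -21.36081441 195.78768703] [-0.19743236  0.39627515  0.4149297 ]
```

View pics/e.png

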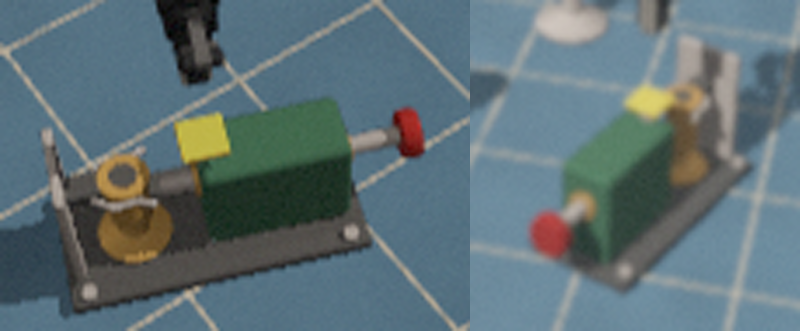

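The picture shows the striker forward again (red knob at about (408,132) in the left half) and the paddle back up. The gripper is clear of everything.

```bash
python3 -c "
from cell import *
print(job_done())"
```

```text
the job is handed in; nothing more can be done
None
```

I handed the job in: the striker was drawn to its catch (about 45 mm), held by itself, and fired with one light press of the paddle; the last picture shows it forward with the paddle sprung back, but I did not measure the pin's depth and no verdict was returned.

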